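# Shut the lamp box and hold its dead-man bar half-way

### The arm

A 6-joint arm with a two-finger parallel gripper is mounted at the origin on a cart in front of the work surface, level with it; the furniture and walls round the work are solid. World frame = base frame: x ahead of the robot, y to its left, z up, the work surface at z = 0. Lengths are in m, angles in degrees, forces in N, time in s.
With the tool pointing down it reaches from about 0.375 to 0.9 m from the base axis. Payload 3.1 kg.
Tool frame: the origin (TCP) lies midway between the tips of the shut fingers; the grasp point (between the pads) lies 19 mm behind it; z points along the fingers, y is the direction in which the jaws open and shut (so a half turn about z gives the same grasp; the last joint's range is limited). The gripper opens to 87 mm and grips with 3 to 60 N. Pads are 19 mm wide; open, the fingers measure 117 mm over their backs; the gripper's body (75 mm by 190 mm) begins 51 mm behind the grasp point.
Start: joints at [-77.607, 30.224, 82.088, -0, 67.689, -10.227], TCP at [0.24, -0.577, 0.223] pointing down, gripper open.
Joint ranges: [-176.69, 176.69], [-43.24, 126.21], [12.49, 139.97], [-82, 262], [0, 151.66], [-163.58, 163.58]. Speed limits (degrees/s): [159.86, 159.86, 180, 180, 180, 180].

### API

Orientations are given as a 3x3 rotation matrix whose columns are the frame's x, y, z axes.
In Python, from rig import bot gives the robot as it stands.
- The arm moves only by the tool carry_out, never from a script. Its arguments are lists of equal length, an entry for each row: "grip": the gripper's target within -1 to 1 (fully open at 1, half-way at 0, shut at -1); "slide": the shift along the tool's x, y, z in mm, a list of three; "twist": the turn, a rotation vector about the tool's x, y, z in rad, a list of three. In form: {"grip": [grip, ...], "slide": [[dx, dy, dz], ...], "twist": [[wx, wy, wz], ...]}. A call has 1 to 12 rows; each row shifts and turns the pose as measured when the row begins, along the tool's axes as they then stand; what a row does not reach is not made up. A row lasts 1/10 s, in which the tool goes at most 50 mm and 8.59 degrees, less where a joint would pass 70% of its speed; a pose out of reach is approached as far as the arm can. A call is refused whole if a number of a shift passes 50 or a number of a turn 0.15, either way. A call with a gripper value outside its range is refused whole. The fingers move at their own pace and stop on an object; the grip force is fixed at half the most. Time passes only in rows, so rows that do not move let the fingers close. It gives the time, the measured TCP pose, the force and the opening at its end, in the units of the state.
- bot.read_state(): the state, without advancing time (a new reading comes with each control period).
- bot.capture(name): name is "scene" or "top" or "wrist"; returns a dict with "color" (400x640x3 uint8, red, green, blue), "depth" (400x640 float32, m along the optical axis (not along the pixel's ray), 0 where there is no reading), "fx", "fy", "cx", "cy" (pixels), "k1" (the pictures are not rectified: a ray, as slopes to the right and down, at radius r is drawn at 1 + k1 r^2 times it, then the intrinsics apply), "position" and "rotation" of the camera in the world; the wrist camera has in their place "T_tool_cam" (4x4, takes a point from camera to tool coordinates, whose origin is the TCP and whose axes are the flange's). Camera axes: x right, y up, looking along -z (the intrinsics and any distortion apply to the point x, -y, -z); pixel columns grow to the right and rows downward; lengths in m; the calibration is good to about 2 mm. A picture is of the moment at which its call begins: read the wrist's pose just before it.
- bot.hand_in(): hands the job in, once; it reports no verdict.
The state is a dict: "time_s": time; "joint_positions": joint angles; "qvel": joint speeds; "tau": joint torques, N m; "position": TCP position; "tcp_rot": TCP orientation; "force": force on the tool from outside, world axes, zero at the start; "moment": the same for the moment, N m; "opening": opening from 0.0 (shut) to 1.0 (fully open).
Only numpy, scipy, OpenCV 4.12 (cv2) and the standard library are available. Lean on these libraries where they do the work, as an engineer would, in place of code of your own. Each camera call takes 0.05 s, during which the arm holds its last target.

### The job

A dish is waiting in the small lamp box: push the box's bottom-hinged front door up until it is fully shut, then with the fingers press the long dead-man bar on the box's roof half-way down, so that its top is level with the two steel posts at its ends, and keep it there; the program finishes while the robot is still holding the bar at that depth. The bar is a three-position switch that trips if pressed near the bottom, so never push it that far, and leave the round key beside it and all the other things alone.

Things in the scene. Friction and masses are not known exactly. Their poses are not given: they have to be found in the camera images.
- lamp_box: White and grey metal lamp box (grey power unit below, white chamber with an open front above), 100 deep (x) x 130 wide (y) x 185 high mm, fixed. Origin: centre of its underside. Its x axis points from its front to its back: the door side looks along its -x; z is up. Its front is turned to the robot's right. On the flat roof two black controls stand side by side along y, 16 mm behind the middle: a long dead-man bar and a round key; which is left varies.
- drop_door (a joint): Opening angle (rad) of the lamp box's front door: 0 = fully shut, upright; grows as the top edge swings outward and down (box -x), up to 1.0. A grey frame with a clear window, 116 wide x 61 high x 8 mm thick, hinged at its lower edge. The stiff hinge (about 0.09 N m, 1.6 N at the pull bar) lets it stay at any angle. Part-open at the start, 0.25 to 0.55.
- door_bar (a point): Middle of the round steel pull bar, 10 mm thick, 80 mm long, along the top of the door's outer face (parallel to the box's y axis), 57 mm up the door from the hinge and 8 mm outside its middle plane. With the door shut it is 177 mm above the table and 54 mm in front of the box's origin. It rises as the door shuts, so push toward the box's +x and a little upward with it, fingertips about 20 mm below its middle; fingers that do not rise rub on it and can jam.
- door_hinge (a point): Middle of the door's hinge line, 120 mm above the table, 46 mm in front of the box's origin; the line runs along the box's y axis. Microscopes up to 0.5 m tall stand close behind the box on both sides: travel to it with the fingers at least 0.4 m up and come down from above.
- hold_bar_top (a point): Centre of the top face of the dead-man bar: a flat black bar 48 long (along this point's y axis, parallel to the box's y) x 20 wide x 8 mm thick. Released, its top is 219 mm above the table. 30 mm either side of its centre stands a fixed steel post, 6 mm thick, its top 209 mm above the table: the level of the half-pressed bar. The point moves with the bar.
- hold_bar (a joint): How far the dead-man bar is pressed straight down, in m: 0 released, 0.020 at the bottom stop, 0.010 half-way (level with the posts). A spring pushes it back: 2 N at the top, 6 N half-way, 10 N at the bottom.
- round_key_top (a point): Centre of the top of the round black key, 24 mm across, on the same roof, 60 mm from the dead-man bar's centre; not to be pressed.
- round_key (a joint): How far the round key is pressed, in m: 0 released, 0.006 fully down.
- bulb_box: Bystander: small carton 50x50x55 mm standing on the table; origin at the centre of its underside.
- label_tape: Bystander: roll of tape lying flat, 66 mm across, 19 mm high; origin at the centre of its underside.
- objective_can: Bystander: white can with a black screw top, 38 mm across, 54 mm high; origin at the centre of its underside.
- vial: Bystander: small brown glass vial with a white cap, 27 mm across, 52 mm high; origin at the centre of its underside.

How it is judged:
By the outcome, as a careful person would: the job done as asked, in the order asked, and still so for the second after the job is handed in, while the arm keeps its last pose, push and grip.
It also fails if it takes over 40 s, if anything falls off the work surface, if the arm or the gripper's body presses on something with over 40 N, if the wrist force passes 120 N, or if a joint passes its speed limit or range.

## Working session

There is one attempt and no reset: what is moved stays moved. The work goes in short steps, Python scripts to look and compute and a tool call to move; the robot and the scene stay as the last step left them, time stands still between calls to the robot, and variables do not carry over. Pictures are saved under pics/ and viewed, and the job is handed in when it is done.

Besides the shell and the picture viewer there is one more tool, called after "Call:" by a JSON object that holds its "fn" and its "kwargs". carry_out: Moves the arm, as the interface text tells. Its arguments: {"type":"object","properties":{"grip":{"type":"array"},"slide":{"type":"array"},"twist":{"type":"array"}},"required":["grip","slide","twist"]}

```bash
ls; mkdir -p pics; cat > h.py <<'E'
import numpy as np, cv2
from rig import bot
def cap(n,f):
    s=bot.read_state(); c=bot.capture(n)
    cv2.imwrite(f'pics/{f}.png',cv2.cvtColor(c['color'],cv2.COLOR_RGB2BGR))
    if 'position' not in c:
        T=np.eye(4);T[:3,:3]=np.array(s['tcp_rot']);T[:3,3]=s['position']
        M=T@np.array(c['T_tool_cam']);c['position']=M[:3,3];c['rotation']=M[:3,:3]
    np.savez(f'pics/{f}.npz',**{k:v for k,v in c.items()})
    return c
def ray(c,u,v):
    p=np.array([[[u,v]]],float)
    xd=(u-c['cx'])/c['fx'];yd=(v-c['cy'])/c['fy'];x,y=xd,yd
    for _ in range(20):
        k=1+c['k1']*(x*x+y*y);x,y=xd/k,yd/k
    return np.array([x,-y,-1.])
def pt(c,u,v,w=1):
    d=c['depth'][int(v)-w:int(v)+w+1,int(u)-w:int(u)+w+1];d=d[d>0]
    d=np.median(d) if d.size else np.nan
    return np.array(c['rotation'])@(ray(c,u,v)*d)+np.array(c['position'])
def atz(c,u,v,z):
    r=np.array(c['rotation'])@ray(c,u,v);p=np.array(c['position'])
    return p+r*(z-p[2])/r[2]
def proj(c,P):
    q=np.array(c['rotation']).T@(np.array(P)-np.array(c['position']))
    x,y=q[0]/-q[2],-q[1]/-q[2];k=1+c['k1']*(x*x+y*y)
    return c['fx']*x*k+c['cx'],c['fy']*y*k+c['cy']
def load(f):
    return dict(np.load(f'pics/{f}.npz'))
E
python3 -c "
from h import *
print(bot.read_state())
for n in ['scene','top','wrist']:
    c=cap(n,n+'0');print(n,c['position'],c['rotation'],c['fx'],c['k1'])
"
```

```text
pics
{'time_s': 0.0, 'joint_positions': array([-7.76084098e+01,  3.02796804e+01,  8.21564586e+01, -1.05749644e-03,
        6.76888687e+01, -1.02269292e+01]), 'qvel': array([ 0.08350736,  0.01517456, -0.05419643, -0.01722726,  0.05175219,
       -0.03364609]), 'tau': array([ 3.36893218e-04, -4.40044498e+01, -1.76589775e+01,  6.32844935e-02,
        5.82373235e-02, -1.84133373e-04]), 'position': array([ 0.24023706, -0.57618962,  0.22156357]), 'tcp_rot': array([[ 9.23083343e-01,  3.84599671e-01, -4.84872662e-04],
       [ 3.84599798e-01, -9.23080966e-01,  2.12730196e-03],
       [ 3.70582908e-04, -2.15015893e-03, -9.99997620e-01]]), 'force': array([-0.30730233, -0.12447817,  0.32507887]), 'moment': array([ 0.04435206,  0.01756129, -0.03374367]), 'opening': 0.9986036704369783}
scene [ 0.67749273 -0.6674571   1.0012773 ] [[ 0.97114782 -0.18161315  0.15455928]
 [ 0.23783604  0.7851199  -0.57185729]
 [-0.01749076  0.59211773  0.80566163]] 465.12859916826943 -0.09246664648727987
top [ 0.37115534 -0.05571736  1.43861333] [[-0.02461101  0.99313814 -0.11432818]
 [-0.9995442  -0.02244565  0.02018889]
 [ 0.01748419  0.11477294  0.99323787]] 475.04772271757435 0.02410767825877647
wrist [ 0.31517456 -0.54592598  0.38431388] [[ 0.38520988  0.88174266  0.27229255]
 [-0.92282535  0.36888773  0.11097398]
 [-0.00259489 -0.29402674  0.95579367]] 312.890964186978 0.0033996418370894786
```

View pics/scene0.png

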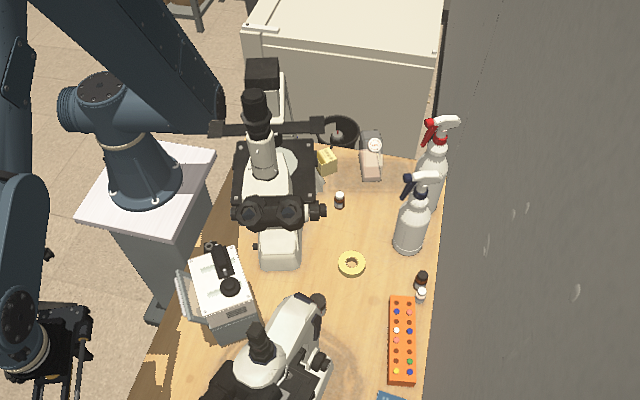

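View pics/top0.png

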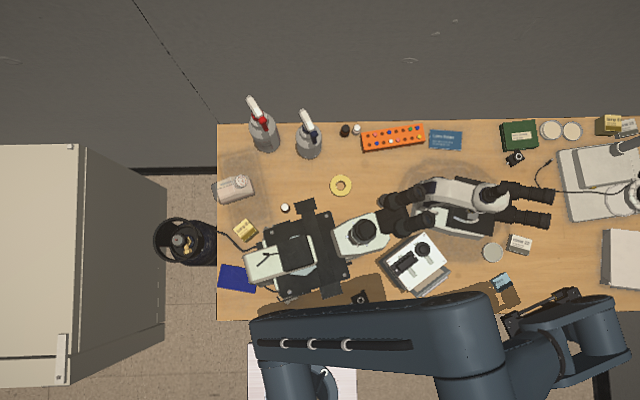

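The lamp box is at about (418,263) in the top view and (222,290) in the scene view, with its door facing the robot. I'll enlarge both.

```bash
python3 -c "
from h import *
for f,(x,y,w,h) in {'scene0':(165,230,110,130),'top0':(365,215,110,90)}.items():
    s=6 if f[0]=='t' else 4.6
    i=cv2.imread(f'pics/{f}.png')[y:y+h,x:x+w]
    i=cv2.resize(i,None,fx=s,fy=s,interpolation=cv2.INTER_CUBIC)
    for k in range(0,w,10):
        cv2.putText(i,str(x+k),(int(k*s),8),0,.3,(0,0,255));cv2.line(i,(int(k*s),10),(int(k*s),14),(0,0,255))
    for k in range(0,h,10):
        cv2.putText(i,str(y+k),(0,int(k*s)+4),0,.3,(0,0,255));cv2.line(i,(22,int(k*s)),(26,int(k*s)),(0,0,255))
    cv2.imwrite(f'pics/{f}_c.png',i)
"
```

```text
(no output)
```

View pics/scene0_c.png

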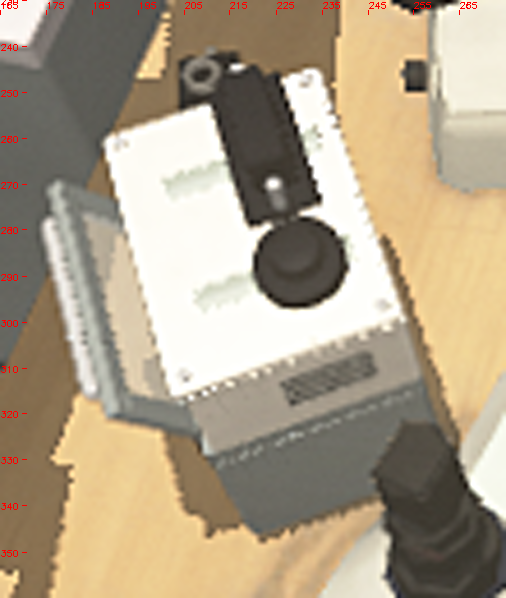

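View pics/top0_c.png

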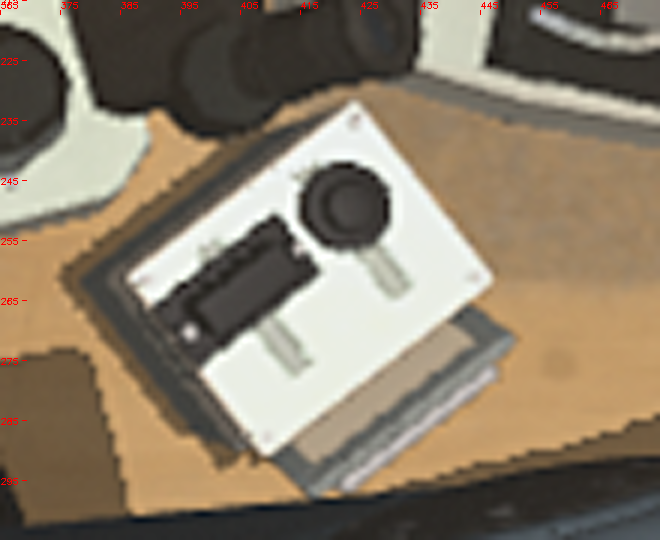

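```bash
python3 -c "
from h import *
t=load('top0');s=load('scene0')
T=[(424.2,232.2),(447.2,261.3),(409.2,291.2),(386.3,261.3)]
S=[(234.6,245.2),(252.4,299.1),(204.1,317),(187.8,260.4)]
for c,L in ((t,T),(s,S)):
    for p in L: print(p,atz(c,*p,.185).round(4),pt(c,*p).round(4))
    m=np.mean([atz(c,*p,.185) for p in L],0);print('c',m.round(4))
print('posts')
for c,L in ((t,[(396.7,270),(415.3,255.8)]),(s,[(216.5,244.8),(224.3,270.2)])):
    for p in L: print(p,atz(c,*p,.209).round(4),pt(c,*p).round(4))
print('key',pt(t,422,249.5),pt(s,229,286))
print('bar', pt(t,407,262.5),pt(s,222,255))
print('doorbar',[pt(t,*p,0).round(4) for p in ((423.5,294),(447,277.5),(435,285.5))],[pt(s,*p,0).round(4) for p in ((176,280),(184,313),(180,297))])
"
```

```text
(424.2, 232.2) [ 0.4534 -0.3379  0.185 ] [ 0.4654 -0.3792  0.0015]
(447.2, 261.3) [ 0.3754 -0.3948  0.185 ] [ 0.3754 -0.3953  0.1829]
(409.2, 291.2) [ 0.3002 -0.2911  0.185 ] [ 0.2981 -0.2982  0.1473]
(386.3, 261.3) [ 0.3791 -0.2343  0.185 ] [ 0.3791 -0.2346  0.1832]
c [ 0.377  -0.3145  0.185 ]
(234.6, 245.2) [ 0.3825 -0.2362  0.185 ] [ 0.3174 -0.1411  0.005 ]
(252.4, 299.1) [ 0.4558 -0.3412  0.185 ] [ 0.4536 -0.338   0.177 ]
(204.1, 317) [ 0.3789 -0.3974  0.185 ] [ 0.3622 -0.3822  0.1393]
(187.8, 260.4) [ 0.3017 -0.2922  0.185 ] [ 0.1146 -0.1054 -0.2213]
c [ 0.3797 -0.3167  0.185 ]
posts
(396.7, 270) [ 0.3561 -0.2568  0.209 ] [ 0.3561 -0.2572  0.2065]
(415.3, 255.8) [ 0.3913 -0.3065  0.209 ] [ 0.3917 -0.3107  0.1881]
(216.5, 244.8) [ 0.3554 -0.2565  0.209 ] [ 0.3555 -0.2566  0.2093]
(224.3, 270.2) [ 0.3906 -0.3065  0.209 ] [ 0.3907 -0.3066  0.2092]
key [ 0.40719681 -0.32507872  0.20683405] [ 0.41031707 -0.33518069  0.20727336]
bar [ 0.37461135 -0.28232122  0.21929312] [ 0.37882454 -0.28158619  0.22054832]
doorbar [array([ 0.2911, -0.3315,  0.1694]), array([ 0.3328, -0.3953,  0.1723]), array([ 0.3124, -0.3638,  0.1664])] [array([ 0.2892, -0.333 ,  0.1706]), array([ 0.3336, -0.3951,  0.1725]), array([ 0.3121, -0.3655,  0.1709])]
```

```bash
cat >> h.py <<'E'
def cloud(c):
    v,u=np.mgrid[0:400,0:640];xd=(u-c['cx'])/c['fx'];yd=(v-c['cy'])/c['fy'];x,y=xd.copy(),yd.copy()
    for _ in range(20):
        k=1+c['k1']*(x*x+y*y);x,y=xd/k,yd/k
    d=c['depth'];P=np.stack([x,-y,-np.ones_like(x)],-1)*d[...,None]
    P=P@np.array(c['rotation']).T+np.array(c['position']);return P[d>0]
C0=np.array([.3785,-.3157]);YAW=np.deg2rad(35.8)
BX=np.array([np.cos(YAW),np.sin(YAW)]);BY=np.array([-BX[1],BX[0]])
def box2w(x,y,z): return np.r_[C0+x*BX+y*BY,z]
def w2box(P): P=np.array(P);return np.stack([(P[...,:2]-C0)@BX,(P[...,:2]-C0)@BY,P[...,2]],-1)
E
python3 -c "
from h import *
for f in ('top0','scene0'):
    P=w2box(cloud(load(f)))
    H=np.zeros((16,22))
    for i in range(16):
        for j in range(22):
            x=-.2+.025*i;y=-.275+.025*j
            m=(P[:,0]>=x)&(P[:,0]<x+.025)&(P[:,1]>=y)&(P[:,1]<y+.025)
            H[i,j]=P[m,2].max() if m.any() else -1
    print(f,'rows box x from -.2, cols y from -.275 step .025')
    for i in range(16): print('%5.3f'%(-.2+.025*i),' '.join('%4d'%(h*1000) if h>-1 else '   .' for h in H[i]))
"
```

```text
top0 rows box x from -.2, cols y from -.275 step .025
-0.200    6    8    6   19   23  563  594  604  613  627  649  679  706  731  749    .    .    .    .    .    .    .
-0.175   27   21   18    5    8    7    7    5  614  617  646  682  710  739  769  780    .    .    .    .    .    .
-0.150   18   19   21   16    7    8   10    5    6    7  577  696  712  743  774  822  823    .    .    .    .    .
-0.125  329   20   20   23    4    6    7    8    5    5    4    6    3  733  805  827  832  832    .    .    .    .
-0.100  329  308  141    8    6    7    7    5  172  176  177  174  174  173  820  833  834  833  819    .    .    .
-0.075  319  313  300  148    5    6    8    .  183  181  180  175  175  804  828  835  835  830  812    .    .    .
-0.050  308  309  306  284  145    5    5    .  191  190  189  189  192  818  833  835  835  827  799  761  717  671
-0.025  307  313  312  298  149  143    6    .  190  200  202  191  192  822  834  835  831  818  784  765  709  670
0.000  311  316  401  315  155  157    9    .  191  211  213  223  224  223  829  832  828  805  768  760  724
[... 2037 characters left out ...]
 414
0.050  149  304  327  287  278  274    .    .  406  422  423    4    5    5    5    5    7  191  187  644  637  603
0.075  147  151  269  275  279  279  260    .  412  426  426  385  373  332  332   47   42  192  358  358  358  548
0.100  144  148  144  277  278  275  265    .  416  416  402  385  372  333  498  507  331  311  353  354  357  192
0.125    4   38  107  109  270  266  260  404  424  426  374  374  348  479  527  526  418  326  353  353  351  192
0.150    5    5   91   47  218  226    5    1  424  424  374  373  340  478  525  525   87    .    .  461  461  461
0.175    5    5    6    7    4    5    7   58   58  354  372    5    6  331  423  423  333  354  357  462  462  460
```

Call:
{"fn": "carry_out", "kwargs": {"grip": [-1,-1,-1,-1,-1,-1], "slide": [[0,0,-50],[0,0,-50],[0,0,-50],[0,0,-50],[0,0,-20],[0,0,0]], "twist": [[0,0,0],[0,0,0],[0,0,-0.115],[0,0,-0.115],[0,0,0],[0,0,0]]}}

```text
time_s: 0.75
position: [0.24, -0.5754, 0.4449]
tcp_rot: [[0.805, 0.593, -0.003], [0.593, -0.805, 0.013], [0.006, -0.012, -1.0]]
force: [0.4, 0.3, -0.9]
opening: 0.544
```

```bash
cat >> h.py <<'E'
from scipy.spatial.transform import Rotation as Ro
def want(a,yaw=0):
    b=np.r_[BX,0];z=np.r_[0,0,-1.]
    R=np.stack([b,np.cross(z,b),z],1)
    return R@Ro.from_rotvec([0,a,0]).as_matrix()
def go(bx,by,bz,a):
    s=bot.read_state();R=np.array(s['tcp_rot']);p=np.array(s['position'])
    D=box2w(bx,by,bz)-p
    print('box',w2box(p).round(4),'t',s['time_s'],'F',np.array(s['force']).round(2),'Fbox',w2box(np.r_[np.array(s['force'])[:2]+C0,s['force'][2]]).round(2),'open',s['opening'])
    print('j',np.array(s['joint_positions']).round(1))
    print('slide mm now-tool',(R.T@D*1000).round(1),'final-tool',(want(a).T@D*1000).round(1),'rotvec',Ro.from_matrix(R.T@want(a)).as_rotvec().round(3))
E
python3 -c "
from h import *
go(-.115,.0,.43,.2)"
```

```text
box [-0.2642 -0.1296  0.4449] t 0.75 F [ 0.36  0.29 -0.92] Fbox [ 0.46  0.02 -0.92] open 0.5438625454131508
j [-77.6  21.5  62.2   0.   97.  -24. ]
slide mm now-tool [ 150.3 -128.    17.4] final-tool [ 143.3 -129.6   44.3] rotvec [-0.013  0.194  0.008]
```

Call:
{"fn": "carry_out", "kwargs": {"grip": [-1,-1,-1,-1,-1,-1,-1], "slide": [[25,-21,0],[25,-21,0],[25,-21,0],[25,-21,0],[25,-22,0],[25,-22,0],[0,0,0]], "twist": [[-0.013,0,0],[0,0,0],[0,0,0],[0,0,0],[0,0.1,0],[0,0.1,0],[0,0,0]]}}

```text
time_s: 1.45
position: [0.2852, -0.3713, 0.4346]
tcp_rot: [[0.79, 0.591, 0.164], [0.573, -0.807, 0.147], [0.219, -0.022, -0.975]]
force: [-0.5, -0.9, 0.2]
opening: 0.009
```

```bash
python3 -c "
from h import *
go(-.115,.0,.22,.2);cap('wrist','w1');cap('scene','s1');cap('top','t1')
i=np.hstack([cv2.imread('pics/s1.png')[100:400,60:460],cv2.imread('pics/w1.png')[50:350,120:520]]);cv2.imwrite('pics/m1.png',i)"
```

```text
box [-0.1082  0.0094  0.4346] t 1.45 F [-0.51 -0.93  0.24] Fbox [-0.96 -0.45  0.24] open 0.009498943274257833
j [-74.    7.5  84.1  11.5  94.  -19.8]
slide mm now-tool [-53.6  14.1 207.7] final-tool [-49.3   9.4 209. ] rotvec [-0.023 -0.021  0.003]
```

View pics/m1.png

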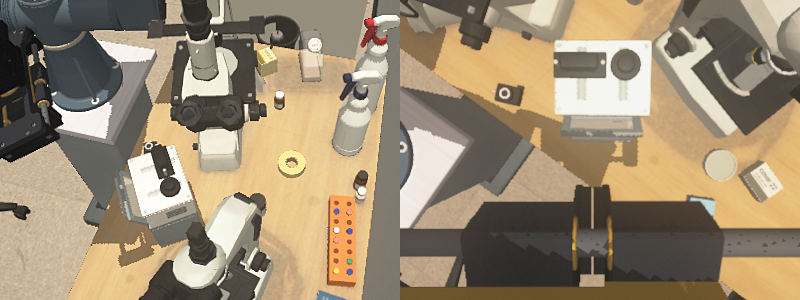

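```bash
python3 -c "
from h import *
x,y,w,h,s=265,80,115,115,5.2
i=cv2.imread('pics/w1.png')[y:y+h,x:x+w]
i=cv2.resize(i,None,fx=s,fy=s,interpolation=cv2.INTER_CUBIC)
for k in range(0,w,10):
    cv2.putText(i,str(x+k),(int(k*s),8),0,.3,(0,0,255));cv2.line(i,(int(k*s),10),(int(k*s),14),(0,0,255))
for k in range(0,h,10):
    cv2.putText(i,str(y+k),(0,int(k*s)+4),0,.3,(0,0,255))
cv2.imwrite('pics/w1c.png',i)
c=load('w1')
for P in [(-.05,-.065,.185),(-.05,.065,.185),(.05,.065,.185),(.05,-.065,.185),(.016,.0,.209),(.016,.06,.209)]:
    print(P,np.round(proj(c,box2w(*P)),1))
"
```

```text
(-0.05, -0.065, 0.185) [371.4 165. ]
(-0.05, 0.065, 0.185) [275.3 164.3]
(0.05, 0.065, 0.185) [275.2  88.8]
(0.05, -0.065, 0.185) [373.2  88.9]
(0.016, 0.0, 0.209) [324.  111.3]
(0.016, 0.06, 0.209) [276.5 111.1]
```

View pics/w1c.png

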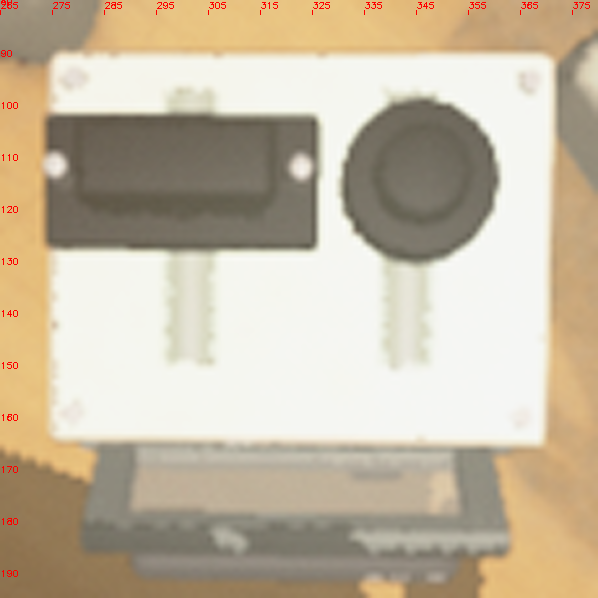

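```bash
python3 -c "
from h import *
go(-.120,.0,.148,.2)"
```

```text
box [-0.1102  0.006   0.4352] t 1.6 F [ 1.43 -0.01  0.64] Fbox [ 1.16 -0.85  0.64] open 0.005252434946874494
j [-74.    7.7  83.7  11.3  93.8 -19.8]
slide mm now-tool [-71.3  11.2 278.2] final-tool [-66.6   6.  279.5] rotvec [-0.019 -0.017  0.003]
```

Rotate first, then 8 rows down in steps of about 35 mm.

Call:
{"fn": "carry_out", "kwargs": {"grip": [-1,-1,-1,-1,-1,-1,-1,-1,-1], "slide": [[-9,1,31],[-9,1,35],[-8,1,35],[-8,1,35],[-8,1,35],[-8,1,35],[-8,1,35],[-8,0,30],[0,0,0]], "twist": [[-0.019,-0.017,0],[0,0,0],[0,0,0],[0,0,0],[0,0,0],[0,0,0],[0,0,0],[0,0,0],[0,0,0]]}}

```text
time_s: 2.5
position: [0.2816, -0.403, 0.1431]
tcp_rot: [[0.794, 0.587, 0.156], [0.579, -0.809, 0.1], [0.184, 0.011, -0.983]]
force: [-0.5, 0.5, -0.2]
opening: 0.007
```

```bash
python3 -c "
from h import *
go(-.1,.0,.148,.2);cap('wrist','w2');cap('scene','s2')
i=np.hstack([cv2.resize(cv2.imread('pics/s2.png')[200:350,120:320],(400,300)),cv2.imread('pics/w2.png')[100:400,120:520]]);cv2.imwrite('pics/m2.png',i)"
```

```text
box [-0.1297 -0.0141  0.1431] t 2.5 F [-0.5   0.49 -0.16] Fbox [-0.12  0.69 -0.16] open 0.007170869010646775
j [-74.7  27.7 105.6  13.2  50.7 -29.4]
slide mm now-tool [ 30.1 -14.    0.5] final-tool [ 30.  -14.1   1.1] rotvec [0.01  0.014 0.005]
```

View pics/m2.png

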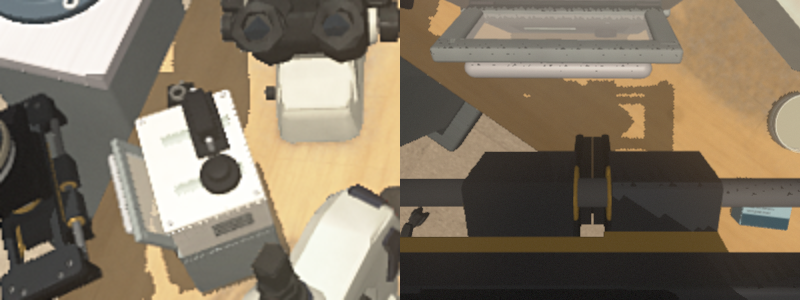

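Call:
{"fn": "carry_out", "kwargs": {"grip": [-1,-1,-1,-1], "slide": [[8,-5,0],[8,-5,0],[8,-4,0],[4,0,0]], "twist": [[0,0,0],[0,0,0],[0,0,0],[0,0,0]]}}

```text
time_s: 3.0
position: [0.299, -0.3788, 0.1565]
tcp_rot: [[0.793, 0.587, 0.161], [0.582, -0.809, 0.084], [0.179, 0.027, -0.983]]
force: [-0.7, 0.3, -0.1]
opening: 0.009
```

```bash
python3 -c "
from h import *
go(-.066,.0,.158,.2);cap('wrist','w3')
cv2.imwrite('pics/w3c.png',cv2.imread('pics/w3.png')[50:400])"
```

```text
box [-0.1014 -0.0046  0.1565] t 3.0 F [-0.73  0.26 -0.14] Fbox [-0.44  0.63 -0.14] open 0.008776624735285033
j [-71.8  25.3 107.3  13.6  49.9 -26.9]
slide mm now-tool [35.1 -4.5  4.7] final-tool [35.  -4.6  5.5] rotvec [0.026 0.019 0.008]
```

View pics/w3c.png

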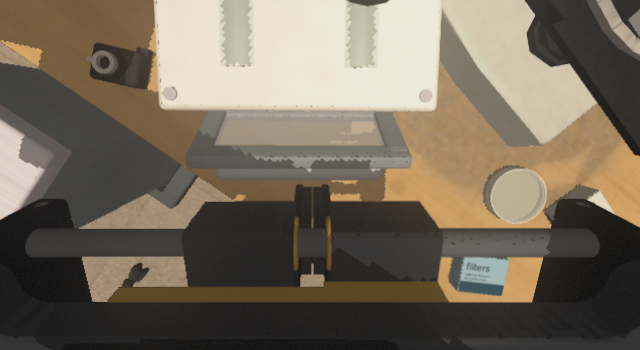

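Call:
{"fn": "carry_out", "kwargs": {"grip": [-1,-1,-1,-1,-1,-1], "slide": [[0,-2,9],[3,-2,0],[5,0,-0.5],[5,0,-0.5],[5,0,-0.5],[5,0,-0.5]], "twist": [[0.026,0.019,0],[0,0,0],[0,0,0],[0,0,0],[0,0,0],[0,0,0]]}}

```text
time_s: 3.65
position: [0.3163, -0.3644, 0.1551]
tcp_rot: [[0.79, 0.592, 0.159], [0.582, -0.806, 0.11], [0.193, 0.006, -0.981]]
force: [-2.4, -1.1, 2.1]
opening: 0.006
```

```bash
python3 -c "
from h import *
go(-.066,.0,.158,.2)"
```

```text
box [-0.079  -0.0031  0.1551] t 3.65 F [-2.38 -1.08  2.1 ] Fbox [-2.57  0.51  2.1 ] open 0.005832238428970571
j [-69.5  25.7 106.8  14.   51.  -25. ]
slide mm now-tool [13.3 -3.  -0.4] final-tool [13.3 -3.1 -0.3] rotvec [0.004 0.006 0.01 ]
```

Call:
{"fn": "carry_out", "kwargs": {"grip": [-1,-1,-1], "slide": [[5,-0.5,-0.5],[5,-0.5,-0.5],[4,0,-0.5]], "twist": [[0,0,0],[0,0,0],[0,0,0]]}}

```text
time_s: 3.95
position: [0.3268, -0.357, 0.1594]
tcp_rot: [[0.789, 0.594, 0.157], [0.585, -0.805, 0.104], [0.188, 0.01, -0.982]]
force: [-14.1, -9.6, -8.6]
opening: 0.003
```

```bash
python3 -c "
from h import *
go(-.066,.0,.158,.2);cap('wrist','w4')
cv2.imwrite('pics/w4c.png',cv2.imread('pics/w4.png')[50:400])"
```

```text
box [-0.066  -0.0032  0.1594] t 3.95 F [-14.14  -9.62  -8.65] Fbox [-17.1    0.47  -8.65] open 0.0025732369428770885
j [-67.8  25.2 106.8  13.8  51.  -23.2]
slide mm now-tool [-0.2 -3.3  1.4] final-tool [-0.2 -3.2  1.4] rotvec [0.007 0.011 0.013]
```

View pics/w4c.png

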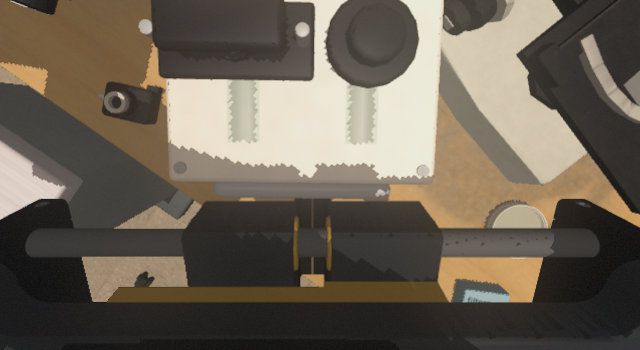

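Call:
{"fn": "carry_out", "kwargs": {"grip": [-1,-1,-1,-1,-1], "slide": [[1,0,0],[-8,0,0],[-15,0,2],[-15,0,3],[0,0,0]], "twist": [[0,0,0],[0,0,0],[0,0,0],[0,0,0],[0,0,0]]}}

```text
time_s: 4.5
position: [0.2979, -0.3754, 0.1464]
tcp_rot: [[0.787, 0.597, 0.156], [0.586, -0.803, 0.11], [0.191, 0.004, -0.982]]
force: [0.3, -0.3, 0.3]
opening: 0.009
```

```bash
python3 -c "
from h import *
go(-.066,.0,.158,.2);cap('wrist','w5');c=cap('scene','s5');t=cap('top','t5')
a=cv2.resize(cv2.imread('pics/s5.png')[235:345,165:275],(500,500),interpolation=2)
cv2.imwrite('pics/m5.png',a)
cv2.imwrite('pics/w5c.png',cv2.imread('pics/w5.png')[50:400])"
```

```text
box [-0.1003 -0.0012  0.1464] t 4.5 F [ 0.26 -0.29  0.29] Fbox [ 0.04 -0.39  0.29] open 0.009394883994597678
j [-71.9  26.6 107.3  13.7  50.2 -27.7]
slide mm now-tool [35.9 -0.7 -4.9] final-tool [35.9 -1.2 -4.6] rotvec [0.002 0.008 0.015]
```

View pics/m5.png

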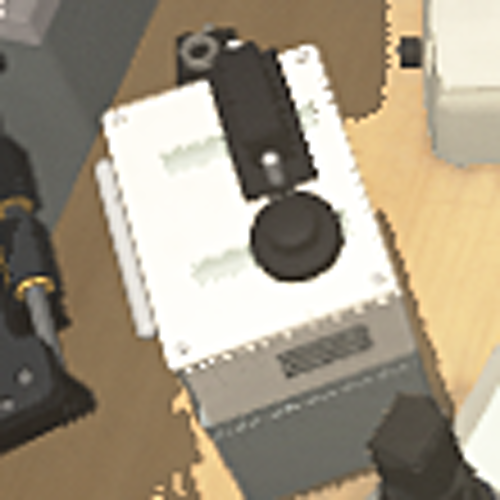

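View pics/w5c.png

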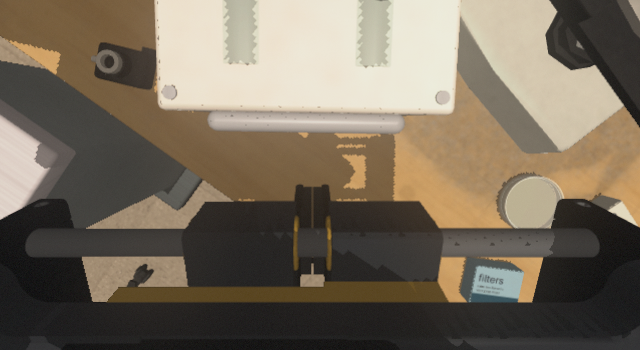

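```bash
python3 -c "
from h import *
c=load('s5');w=load('w5')
for p in ((189,275),(191,286),(194,300)): print(w2box(pt(c,*p,0)).round(4))
for p in ((230,169),(306,172),(390,174)): print(w2box(pt(w,*p,1)).round(4))
for th in (0,.04,.1):
  z=.120+.057*np.cos(th)-.008*np.sin(th);x=-.046-.057*np.sin(th)-.008*np.cos(th)
  print(th,[np.round(proj(w,box2w(x+.0,y,z)),1) for y in(-.04,0,.04)])
"
```

```text
[-0.054   0.0318  0.1831]
[-0.0557  0.0063  0.1837]
[-0.0571 -0.0251  0.1841]
[-0.0536  0.0354  0.1825]
[-0.0544  0.0018  0.1824]
[-0.0547 -0.0355  0.1822]
0 [array([397. , 172.3]), array([310.1, 171. ]), array([223. , 169.7])]
0.04 [array([396.6, 177.2]), array([310.1, 175.9]), array([223.3, 174.6])]
0.1 [array([395.9, 184.4]), array([310. , 183.2]), array([223.8, 181.9])]
```

Call:
{"fn": "carry_out", "kwargs": {"grip": [-1,-1,-1,-1,-1,-1,-1,-1], "slide": [[6,0,-40],[6,0,-40],[6,0,-40],[6,0,-35],[0,0,0],[0,0,0],[0,0,0],[0,0,0]], "twist": [[0,0,0.015],[0,0,0],[0,0,0],[0,0,0],[0,0.1,0],[0,0.1,0],[0,0.1,0],[0,0,0]]}}

```text
time_s: 5.45
position: [0.2997, -0.3715, 0.3133]
tcp_rot: [[0.703, 0.594, 0.392], [0.521, -0.804, 0.285], [0.485, 0.004, -0.875]]
force: [-0.2, 0.2, -0.2]
opening: 0.003
```

```bash
python3 -c "
from h import *
go(.02,.03,.27,.5)"
```

```text
box [-0.0966  0.0009  0.3133] t 5.45 F [-0.24  0.15 -0.23] Fbox [-0.1   0.26 -0.23] open 0.003102125258457326
j [-81.6  16.2  96.8  25.7  82.2 -35.1]
slide mm now-tool [ 81.3 -28.   94.4] final-tool [ 81.6 -29.1  93.9] rotvec [-0.002 -0.006  0.012]
```

Call:
{"fn": "carry_out", "kwargs": {"grip": [-1,-1,-1,-1,-1,-1], "slide": [[16,-5,18],[16,-6,18],[16,-6,18],[16,-6,18],[15,-5,18],[0,0,0]], "twist": [[0,0,0],[0,0,0],[0,0,0],[0,0,0],[0,0,0],[0,0,0]]}}

```text
time_s: 6.05
position: [0.3779, -0.2755, 0.2721]
tcp_rot: [[0.705, 0.596, 0.385], [0.525, -0.803, 0.281], [0.477, 0.004, -0.879]]
force: [-1.1, 0.7, 0.5]
opening: 0.005
```

```bash
python3 -c "
from h import *
go(.023,.03,.24,.5);cap('wrist','w6');cap('scene','s6');cap('top','t6')
a=cv2.resize(cv2.imread('pics/s6.png')[190:345,130:285],(400,400),interpolation=2)
b=cv2.resize(cv2.imread('pics/w6.png')[:,120:520],(400,400))
cv2.imwrite('pics/m6.png',np.hstack([a,b]))"
```

```text
box [0.023  0.0329 0.2721] t 6.05 F [-1.07  0.65  0.55] Fbox [-0.49  1.16  0.55] open 0.004992515536665991
j [-68.7  15.3 105.9  29.5  69.4 -28.5]
slide mm now-tool [-15.3   2.8  28.2] final-tool [-15.4   2.9  28.1] rotvec [-0.003  0.003  0.014]
```

View pics/m6.png

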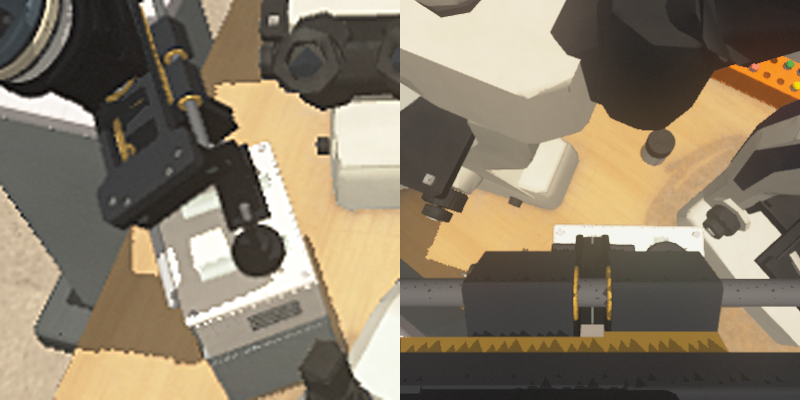

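Call:
{"fn": "carry_out", "kwargs": {"grip": [-1,-1,-1,-1,-1,-1], "slide": [[-5,1,9],[-5,1,9],[-5,0.5,9],[-3,0,6],[-1,0,2],[0,0,0]], "twist": [[0,0,0.014],[0,0,0],[0,0,0],[0,0,0],[0,0,0],[0,0,0]]}}

```text
time_s: 6.8
position: [0.3779, -0.2866, 0.2298]
tcp_rot: [[0.718, 0.578, 0.389], [0.51, -0.816, 0.271], [0.474, 0.004, -0.881]]
force: [-0.1, -1.5, -0.8]
opening: 0.009
```

```bash
python3 -c "
from h import *
go(.024,.03,.2236,.5);cap('wrist','w7');cap('scene','s7')
a=cv2.resize(cv2.imread('pics/s7.png')[230:310,180:260],(400,400),interpolation=2)
b=cv2.resize(cv2.imread('pics/w7.png')[200:360,230:390],(400,400),interpolation=2)
cv2.imwrite('pics/m7.png',np.hstack([a,b]))"
```

```text
box [0.0166 0.0239 0.2298] t 6.8 F [-0.08 -1.52 -0.78] Fbox [-0.95 -1.19 -0.78] open 0.008603085031342765
j [-69.2  19.6 108.1  30.9  63.5 -31.3]
slide mm now-tool [ 3.6 -6.2  8.9] final-tool [ 3.6 -6.1  9. ] rotvec [ 0.008  0.006 -0.006]
```

View pics/m7.png

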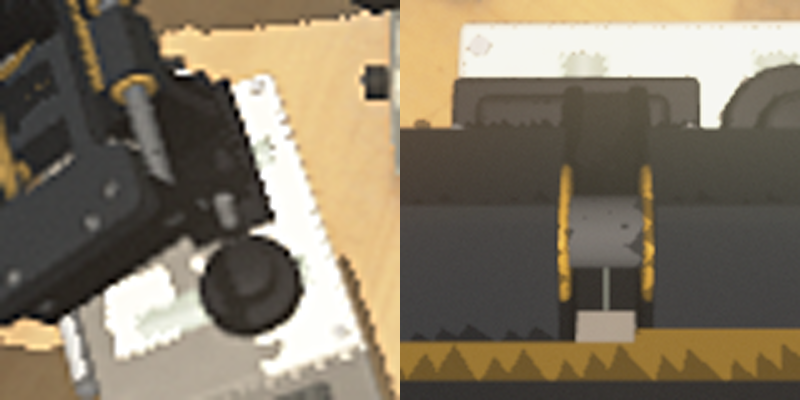

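Call:
{"fn": "carry_out", "kwargs": {"grip": [-1,-1,-1], "slide": [[3,-3,2],[3,-3,2],[0,0,0]], "twist": [[0,0,0],[0,0,0],[0,0,0]]}}

```text
time_s: 7.2
position: [0.3809, -0.2772, 0.2302]
tcp_rot: [[0.717, 0.578, 0.39], [0.512, -0.816, 0.269], [0.473, 0.007, -0.881]]
force: [0.6, 0.9, 0.1]
opening: 0.007
```

```bash
python3 -c "
from h import *
go(.024,.03,.2236,.5)"
```

```text
box [0.0245 0.0298 0.2302] t 7.2 F [0.56 0.88 0.1 ] Fbox [0.97 0.38 0.1 ] open 0.006829889187258356
j [-68.4  19.  108.9  31.3  62.8 -31. ]
slide mm now-tool [-3.5 -0.2  5.6] final-tool [-3.6 -0.2  5.6] rotvec [ 0.01   0.007 -0.004]
```

Call:
{"fn": "carry_out", "kwargs": {"grip": [-1,-1,-1,-1], "slide": [[-1,0,2],[-1,0,2],[-0.5,0,1],[0,0,0]], "twist": [[0,0,0],[0,0,0],[0,0,0],[0,0,0]]}}

```text
time_s: 7.6
position: [0.3813, -0.277, 0.2246]
tcp_rot: [[0.716, 0.579, 0.39], [0.513, -0.816, 0.268], [0.473, 0.008, -0.881]]
force: [-0.4, -0.0, -0.3]
opening: 0.002
```

```bash
python3 -c "
from h import *
go(.024,.03,.2136,.5)
print([np.array(bot.read_state()['force']).round(1) for _ in range(3)])"
```

```text
box [0.025  0.0298 0.2246] t 7.6 F [-0.35 -0.   -0.31] Fbox [-0.29  0.2  -0.31] open 0.002309586055437513
j [-68.3  19.6 109.3  31.5  61.9 -31.6]
slide mm now-tool [-6.1 -0.3  9.3] final-tool [-6.1 -0.2  9.2] rotvec [ 0.011  0.007 -0.003]
[array([-0.4, -0. , -0.3]), array([-0.4, -0. , -0.3]), array([-0.4, -0. , -0.3])]
```

Step down to contact, about 2 mm at a time.

Call:
{"fn": "carry_out", "kwargs": {"grip": [-1,-1], "slide": [[-1,0,2],[0,0,0]], "twist": [[0,0,0],[0,0,0]]}}

```text
time_s: 7.8
position: [0.3815, -0.277, 0.2225]
tcp_rot: [[0.716, 0.579, 0.39], [0.513, -0.816, 0.268], [0.474, 0.008, -0.881]]
force: [-0.1, -0.8, 2.3]
opening: 0.007
```

Call:
{"fn": "carry_out", "kwargs": {"grip": [-1,-1], "slide": [[-1,0,2],[0,0,0]], "twist": [[0,0,0],[0,0,0]]}}

```text
time_s: 8.0
position: [0.3815, -0.2771, 0.2204]
tcp_rot: [[0.716, 0.579, 0.391], [0.513, -0.815, 0.268], [0.474, 0.008, -0.881]]
force: [-0.9, 0.5, 3.4]
opening: 0.006
```

Call:
{"fn": "carry_out", "kwargs": {"grip": [-1,-1], "slide": [[-1,0,2],[0,0,0]], "twist": [[0,0,0],[0,0,0]]}}

```text
time_s: 8.2
position: [0.3816, -0.2771, 0.2183]
tcp_rot: [[0.716, 0.579, 0.391], [0.513, -0.815, 0.268], [0.474, 0.008, -0.88]]
force: [-2.3, 0.5, 3.4]
opening: 0.005
```

Call:
{"fn": "carry_out", "kwargs": {"grip": [-1,-1], "slide": [[-1,0,2],[0,0,0]], "twist": [[0,0,0],[0,0,0]]}}

```text
time_s: 8.4
position: [0.3816, -0.277, 0.2162]
tcp_rot: [[0.716, 0.579, 0.391], [0.513, -0.815, 0.269], [0.474, 0.008, -0.88]]
force: [-2.4, -0.3, 5.2]
opening: 0.004
```

Call:
{"fn": "carry_out", "kwargs": {"grip": [-1,-1], "slide": [[-1,0,1.6],[0,0,0]], "twist": [[0,0,0],[0,0,0]]}}

```text
time_s: 8.6
position: [0.3816, -0.2771, 0.2145]
tcp_rot: [[0.715, 0.579, 0.391], [0.513, -0.815, 0.269], [0.475, 0.008, -0.88]]
force: [-2.5, 0.2, 5.9]
opening: 0.008
```

```bash
python3 -c "
from h import *
go(.024,.03,.2132,.5);
for k in range(3): cap('wrist','w8');print(np.array(bot.read_state()['force']).round(1),bot.read_state()['position'])
cap('scene','s8');cap('top','t8')
a=cv2.resize(cv2.imread('pics/s8.png')[230:310,180:260],(400,400),interpolation=2)
b=cv2.resize(cv2.imread('pics/w8.png')[190:350,230:390],(400,400),interpolation=2)
cv2.imwrite('pics/m8.png',np.hstack([a,b]))"
```

```text
box [0.0251 0.0295 0.2145] t 8.6 F [-2.5   0.2   5.95] Fbox [-1.91  1.62  5.95] open 0.008384703362317137
j [-68.3  20.6 109.9  32.1  60.6 -32.7]
slide mm now-tool [-1.6 -0.5  0.6] final-tool [-1.6 -0.5  0.6] rotvec [ 0.011  0.005 -0.002]
[-2.1 -0.   4.9] [ 0.38161191 -0.27707034  0.21465385]
[-2.3  0.7  5.5] [ 0.38160798 -0.27707248  0.21466428]
[-2.5  0.2  4.8] [ 0.3816039  -0.27706183  0.21467819]
```

View pics/m8.png

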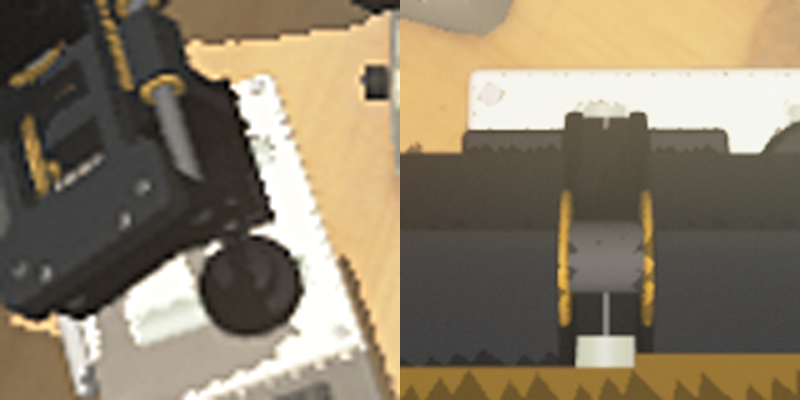

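Call:
{"fn": "carry_out", "kwargs": {"grip": [-1,-1], "slide": [[-0.8,0,1.2],[0,0,0]], "twist": [[0,0,0],[0,0,0]]}}

```text
time_s: 9.05
position: [0.3816, -0.277, 0.2137]
tcp_rot: [[0.715, 0.579, 0.392], [0.513, -0.815, 0.269], [0.475, 0.009, -0.88]]
force: [-2.0, 1.6, 4.9]
opening: 0.005
```

```bash
python3 -c "
from h import *
F=[];Z=[]
for k in range(40):
    bot.capture('wrist');s=bot.read_state();F.append(s['force']);Z.append(s['position'])
print(np.mean(F,0),np.std(F,0)/40**.5,Z[0],Z[-1],s['time_s'])
cap('top','t9');cap('wrist','w9')
a=cv2.resize(cv2.imread('pics/t9.png')[225:305,370:450],(400,400),interpolation=2)
b=cv2.resize(cv2.imread('pics/w9.png')[210:310,265:365],(400,400),interpolation=2)
cv2.imwrite('pics/m9.png',np.hstack([a,b]))"
```

```text
[-2.35417866  0.39315813  5.76465333] [0.08612321 0.06162994 0.07742053] [ 0.38161002 -0.27705818  0.21375175] [ 0.3816005  -0.27706989  0.21377727] 11.05
```

View pics/m9.png

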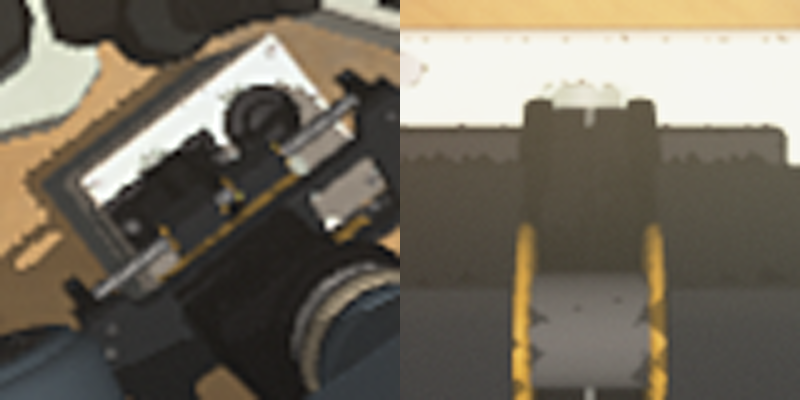

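Call:
{"fn": "carry_out", "kwargs": {"grip": [-1,-1], "slide": [[-0.4,0,0.8],[0,0,0]], "twist": [[0,0,0],[0,0,0]]}}

```text
time_s: 11.35
position: [0.3816, -0.277, 0.2133]
tcp_rot: [[0.714, 0.58, 0.392], [0.514, -0.815, 0.269], [0.475, 0.009, -0.88]]
force: [-2.4, -0.1, 4.9]
opening: 0.005
```

```bash
python3 -c "
from h import *
F=[];Z=[]
for k in range(40):
    c=bot.capture(['wrist','top'][k%2]);s=bot.read_state();F.append(s['force']);Z.append(s['position'])
print(np.mean(F,0),Z[0],Z[-1],s['time_s'])
go(.024,.03,.2132,.5)
t=load('t9')
for f in('t0','t9'):
  c=load('top0' if f=='t0' else f)
  for y in(.012,.022,.03,.05):
    q=proj(c,box2w(.016,y,.209 if f=='t9' else .219)); print(f,y,np.round(q,1),w2box(pt(c,*q,0)).round(4))
"
```

```text
[-2.59518658  0.29397829  5.7354473 ] [ 0.38162458 -0.27706068  0.21339914] [ 0.38160456 -0.27704687  0.213381  ] 13.35
box [0.0251 0.0295 0.2134] t 13.35 F [-2.09 -0.38  5.41] Fbox [-1.92  0.91  5.41] open 0.0039859638164178104
j [-68.4  20.7 110.   32.2  60.4 -32.9]
slide mm now-tool [-1.1 -0.5 -0.4] final-tool [-1.1 -0.5 -0.4] rotvec [ 0.011  0.005 -0.001]
t0 0.012 [412.4 258.5] [0.0161 0.0122 0.2199]
t0 0.022 [409.3 260.9] [0.0157 0.0216 0.2165]
t0 0.03 [406.9 262.8] [0.0158 0.0297 0.2172]
t0 0.05 [400.7 267.5] [0.016  0.05   0.2187]
t9 0.012 [411.6 258.6] [0.0159 0.0118 0.2079]
t9 0.022 [408.6 260.9] [0.0191 0.0266 0.238 ]
t9 0.03 [406.2 262.8] [0.0193 0.0348 0.2406]
t9 0.05 [400.1 267.5] [0.0161 0.0501 0.2095]
```

```bash
python3 -c "
from h import *
def st(P):
    P=w2box(P);o=[]
    for a,b in((.008,.0145),(.0455,.052)):
        m=(P[:,0]>.009)&(P[:,0]<.023)&(P[:,1]>a)&(P[:,1]<b)&(P[:,2]>.19)&(P[:,2]<.225);o+=[m.sum(),np.median(P[m,2]).round(4)]
    m=(abs(P[:,0]+.02)<.02)&(abs(P[:,1]+.03)<.02)&(abs(P[:,2]-.185)<.012);o+=['roof',np.median(P[m,2]).round(4)]
    m=(abs(P[:,0]-.016)<.008)&(abs(P[:,1]+.03)<.008)&(abs(P[:,2]-.207)<.012);o+=['key',m.sum(),np.median(P[m,2]).round(4)]
    return o
for f in ('top0','scene0'): print(f,st(cloud(load(f))))
for n in ('top','scene'):
    L=[cloud(cap(n,n+'10')) for _ in range(6)]
    print(n,st(np.concatenate(L)))
print(bot.read_state()['position'],bot.read_state()['time_s'])
w=load('w9');print('doorshut scene')
c=load('scene10')
for p in ((191,286),(193,296),(194,300)): print(w2box(pt(c,*p,0)).round(4))
"
```

```text
top0 [np.int64(10), np.float64(0.2167), np.int64(13), np.float64(0.2197), 'roof', np.float64(0.1854), 'key', np.int64(36), np.float64(0.2071)]
scene0 [np.int64(42), np.float64(0.2185), np.int64(23), np.float64(0.22), 'roof', np.float64(0.1868), 'key', np.int64(72), np.float64(0.2081)]
top [np.int64(27), np.float64(0.2079), np.int64(55), np.float64(0.2082), 'roof', np.float64(0.1854), 'key', np.int64(214), np.float64(0.2064)]
scene [np.int64(176), np.float64(0.2086), np.int64(0), np.float64(nan), 'roof', np.float64(0.1869), 'key', np.int64(415), np.float64(0.2076)]
[ 0.38162129 -0.27705328  0.21338529] 13.95
doorshut scene
[-0.0419 -0.0633  0.3057]
[-0.0571 -0.0157  0.1831]
[-0.0573 -0.0245  0.183 ]
  return _methods._mean(a, axis=axis, dtype=dtype,
  ret = ret.dtype.type(ret / rcount)
```

```bash
python3 -c "
from rig import bot
print(bot.hand_in())"
```

```text
the job is handed in; nothing more can be done
None
```

I pushed the lamp box door fully shut, then pressed the dead-man bar half-way down with the closed fingers. The arm was still holding the bar there when I handed in at about 14 s.

- **Door:** The push met a firm stop, about 17 N against a 1.6 N hinge. A wrist picture taken after I pulled back put the pull bar within a pixel of its shut position. The last scene picture still showed it there.
- **Bar depth:** Three estimates agree at about 10 mm.
  - **Finger height:** the fingers moved down 9.5–10 mm after touching the bar.
  - **Force:** the average was 5.7 N, where half-way should be 6 N. That alone would mean about 9.4 mm.
  - **Cameras:** depth readings on the bar's top were about 208–208.6 mm, close to the 209 mm posts. Those readings are noisy, within about 2 mm. The fingers hid most of the bar, so I did not see it level with the posts directly.
- **Trip zone:** No reading showed the bar going past half-way; I lowered it in steps of 2 mm or less.
- **Other things:** The round key stayed at its starting height within camera noise. I touched nothing else knowingly, and the forces showed no unplanned contact. I did not measure the other objects again at the end.

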